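# Fit the large impact socket to the torque multiplier

## Robot

A 6-joint arm with a two-finger parallel gripper is mounted at the origin on a cart in front of the work surface, level with it; the furniture and walls round the work are solid. World frame = base frame: x ahead of the robot, y to its left, z up, the work surface at z = 0. Lengths are in mm, angles in degrees, forces in N, time in s.
With the tool pointing down it reaches from about 275 to 975 mm from the base axis. Payload 8.4 kg.
Tool frame: the origin (TCP) lies on the centre line of the jaws, within the pads' length; the fingertips stand 22 mm ahead of it and the grasp point (between the pads) lies 3 mm ahead of it (env.tips_ahead is the distance from the TCP to the fingertips, in mm); z points along the fingers, y is the line along which they close (so a half turn about z gives the same grasp; the last joint's range is limited). The gripper opens to 92 mm and grips with 3 to 60 N. Pads are 20 mm wide; open, the fingers measure 128 mm over their backs; the gripper's body (75 mm by 189 mm) begins 69 mm behind the grasp point.
Start: joints at [-74.622, 20.225, 93.587, -0, 66.188, -0.138], TCP at [167.187, -602.226, 236.583] pointing down, gripper open.
Joint ranges: [-150.9, 150.9], [-52.94, 120.26], [3.33, 152.33], [-74.26, 254.26], [0, 154.13], [-172.89, 172.89]. Speed limits (degrees/s): [127.2, 127.2, 159.86, 180, 180, 180].

## Interface

Orientations are given as a 3x3 rotation matrix whose columns are the frame's x, y, z axes.
In Python, from station import env gives the robot as it stands.
- The arm moves only by the tool carry_out, never from a script. Its argument "rows" is a list of rows, each a list of 5 numbers: the shift along the tool's x, y, z in units of 25 mm (1.0 is 25 mm), then the turn about the tool's z in units of 6 degrees (1.0 is 6 degrees), then the gripper command: -1 is fully open, 1 is shut, values between are in proportion. In form: [[x, y, z, turn, gripper], ...]. A call has exactly 8 rows; each row is the pose to reach, as a shift and turn from the pose commanded when the call began, along the tool's axes at that moment; what a row does not reach only later rows make up. A row lasts 1/12 s, in which the tool goes at most 41.7 mm and 7.16 degrees, less where a joint would pass 70% of its speed; a pose out of reach is approached as far as the arm can. A call with a gripper value outside its range is refused whole. The fingers move at their own pace and stop on an object; the grip force is fixed at half the most. Time passes only in rows, so rows that repeat a pose let the fingers close, or fill a call up. It gives the time, the measured TCP pose, the force, the opening and the grip force at its end, in the units of the state.
- env.state(): the state, without advancing time (a new reading comes with each control period).
- env.grab_frame(name): name is "side" or "top" or "wrist"; returns (picture, depth): 480x640x3 uint8, red, green, blue; 480x640 float32, mm along the optical axis (not along the pixel's ray), 0 where there is no reading.
- env.camera_info(name): a dict with "intrinsics" (3x3 intrinsics, pixels), "rvec" (rotation vector, rad) and "tvec" (3), from world to camera coordinates, as OpenCV has them; the wrist camera has in their place "T_tool_cam" (4x4, takes a point from camera to tool coordinates, whose origin is the TCP and whose axes are the flange's). Camera axes: x right, y down, z forward; pixel columns grow to the right and rows downward; lengths in mm; the calibration is good to about 2 mm. The wrist camera is an equidistant fisheye: a pixel r from the principal point sees the ray r / f radians off the axis. A picture is of the moment at which its call begins: read the wrist's pose just before it. camera_info takes no time and is no camera call.
- env.hand_in(): hands the job in; it is judged then, once.
Trained networks look in the newest picture that a camera, given by its name, has taken for a name from the list of things; names that differ only in an ending like _2 or _b are one class to them, and where a whole thing is asked for, a point or a joint stands for the part that bears it (a point fixed in the world has none). Each returns a list of dicts, best first, with "p" (0 to 1); they miss things now and then, are a little off and sometimes report something else, mostly with a low value. They report only what shows in the picture. A call takes as long as a camera call. They do not tell look-alikes from the thing itself.
- env.regions_of(camera, target): "mask" (480x640 bool, what is visible of it) and "location" ([column, row] in pixels, amid what is visible of it).
- env.landmark_of(camera, target): "location" ([column, row] in pixels: a listed point, or the origin of a listed thing).
The state is a dict: "time": time; "qpos": joint angles; "joint_vel": joint speeds; "tau": joint torques, N m; "tcp_pos": TCP position; "orientation": TCP orientation; "contact_force": force on the tool from outside, world axes, zero at the start; "moment": the same for the moment, N m; "width": finger opening in mm; "grip_force": force on a finger pad.
Only numpy, scipy, OpenCV 4.12 (cv2) and the standard library are available. Lean on these libraries where they do the work, as an engineer would, in place of code of your own. Each camera call takes 0.05 s, during which the arm holds its last target. There are 200 camera calls.

## Task

Lift the black dust cap off the upright square drive of the torque multiplier and stand it in the empty pocket of the grey socket tray. Then take the large socket from the tray, feel for the square by twisting the socket to and fro under light pressure, and push it gently onto the drive until the spring balls click and it sits fully home on the shoulder; let go of it there. Never force it, and leave the small socket and the loose nut and bolt alone.

Things in the scene. Friction and masses are not known exactly. Their poses are not given: they have to be found in the camera images.
- dust_cap: black plastic dust cap, a cup upside down, 40 mm outside diameter, 37 mm high, open below (bore 31 mm, 31 mm deep), 50 g; at the start it sits loosely over the square drive, its rim on the drive's shoulder. Origin: centre of its lower rim; z up. Lift it straight up at least 35 mm to clear the drive
- socket_large: dark steel impact socket, 62 mm high, 0.3 to 0.43 kg, stands in a tray pocket, square drive end down, hexagon mouth up. Origin: centre of its underside; z up. Lowest 21 mm: 40 mm diameter; above that a 54 mm cylinder (grasp here). Square bore from below 20.6 mm wide, faces square to the body's x and y, a detent recess in each face 12 mm up; fits in all four quarter turns
- socket_small: the same kind of socket but 56 mm high and only 37 mm in diameter above its 40 mm drive end; it stands in a tray pocket and stays there
- multiplier: torque multiplier fixed on the bench: a 124 x 110 x 10 mm steel base plate, a 92 mm aluminium gear housing 52 mm high on it, the output drive upright in the middle. Origin: centre of the underside of the plate; z up
- drive_seat (a point): centre of the drive's shoulder (43 mm disc), 56 mm above the bench, where a fitted socket's underside rests. The 19 mm square stands 24 mm above it. Two spring balls, on two faces back to back, 12 mm above the shoulder, 2.5 mm proud: passing them takes about 10 to 16 N straight down; they click out when the socket is home. Over 60 N of contact force, wedging included, is forcing
- ball_a (a joint): travel of one spring ball into the drive (m): 0 fully out, 0.0025 pressed flush. Under the cap it is 0; it returns to near 0 when clicked into a recess
- ball_b (a joint): the same for the ball on the other face
- tray: grey plastic tray lying on the bench, 214 x 78 x 14 mm, with three round pockets 47 mm wide and 8 mm deep in a row along its x axis, 70 mm apart. Origin: centre of its underside
- pocket0 (a point): centre of the floor of the pocket at the tray's -x end, 6 mm above the bench. Of the three pockets two hold the sockets and one is empty
- pocket1 (a point): centre of the floor of the middle pocket
- pocket2 (a point): centre of the floor of the pocket at the tray's +x end
- nut: loose M20 hex nut, 33 x 34 x 16 mm, lying between tray and multiplier; a bystander
- bolt: loose M16 hex bolt standing on its head, 60 mm high, between tray and multiplier; a bystander
- drive_tip (a point): centre of the drive's top; the last 3.5 mm taper to 17 mm. The square's angle about the vertical is unknown (anywhere in a quarter turn) and this frame does not show it; the spindle is braked (it turns only above about 0.35 N m). The tip enters the bore within about 13 degrees of alignment, the full square within about 5
Mind the look-alikes: they are no part of the job. What is shaped like the dust_cap but brown or yellow is not meant.

How it is judged:
By the outcome, as a careful person would: the job done as asked, in the order asked, and still so for the second after the job is handed in, with the robot touching nothing.
It also fails if it takes over 64 s, if anything falls off the work surface, if the arm or the gripper's body presses on something with over 40 N, if the wrist force passes 120 N, or if a joint passes its speed limit or range.

## Working session

There is one attempt and no reset: what is moved stays moved. The work goes in short steps, Python scripts to look and compute and a tool call to move; the robot and the scene stay as the last step left them, time stands still between calls to the robot, and variables do not carry over. Pictures are saved under pics/ and viewed, at most 11 in all, crops included, and the job is handed in when it is done.

Besides the shell and the picture viewer there is one more tool, called after "Emit:" as name(argument=value, ...), one argument or row to a line, values as JSON. carry_out: Moves the arm, as the interface text tells. Its arguments: {"type":"object","properties":{"rows":{"type":"array"}},"required":["rows"]}

```bash
mkdir -p pics; ls; cat > h.py <<'E'
import numpy as np, cv2
from station import env
def cam(n):
    c=env.camera_info(n); return np.array(c["intrinsics"],float),cv2.Rodrigues(np.array(c["rvec"],float))[0],np.array(c["tvec"],float).ravel()
def back(n,px,z):
    "pixel -> world at height z"
    K,R,t=cam(n); d=R.T@np.linalg.inv(K)@np.array([px[0],px[1],1.]); o=-R.T@t
    return o+d*(z-o[2])/d[2]
def proj(n,p):
    K,R,t=cam(n); q=K@(R@np.array(p,float)+t); return q[:2]/q[2]
def cloud(n,depth):
    K,R,t=cam(n); v,u=np.mgrid[:480,:640]
    P=np.stack([(u-K[0,2])/K[0,0]*depth,(v-K[1,2])/K[1,1]*depth,depth],-1)
    return (P-t)@R
E
python3 - <<'E'
from h import *
t,dt=env.grab_frame("top"); cv2.imwrite("pics/top.png",t[...,::-1]); 
for n in ["dust_cap","socket_large","socket_small","multiplier","tray","nut","bolt"]:
    print(n,[(round(r["p"],2),np.round(r["location"]).tolist(), int(r["mask"].sum())) for r in env.regions_of("top",n)])
for n,z in [("drive_seat",56),("pocket0",6),("pocket1",6),("pocket2",6),("dust_cap",56),("socket_large",6),("socket_small",6)]:
    for r in env.landmark_of("top",n): print(n,round(r["p"],2),np.round(r["location"]),back("top",r["location"],z).round(1))
s,ds=env.grab_frame("side"); cv2.imwrite("pics/side.png",s[...,::-1])
np.savez("f0.npz",dt=dt,ds=ds)
print(env.state()); print(env.camera_info("wrist"))
E
```

```text
pics
dust_cap [(0.87, [439.0, 237.0], 310), (0.59, [381.0, 242.0], 284), (0.5, [433.0, 270.0], 271), (0.35, [232.0, 239.0], 506)]
socket_large [(0.61, [231.0, 236.0], 509)]
socket_small [(0.78, [238.0, 264.0], 249)]
multiplier [(0.86, [371.0, 255.0], 2207), (0.66, [297.0, 268.0], 153)]
tray [(0.69, [238.0, 239.0], 2661)]
nut [(0.51, [296.0, 270.0], 138)]
bolt [(0.27, [372.0, 251.0], 2095)]
drive_seat 0.64 [382. 241.] [ 541.2 -148.9   56. ]
pocket0 0.97 [227. 212.] [619.2 203.5   6. ]
pocket0 0.86 [243. 267.] [489.4 165.9   6. ]
pocket0 0.78 [239. 240.] [551.3 176.3   6. ]
pocket1 0.97 [227. 212.] [619.2 203.5   6. ]
pocket1 0.86 [243. 267.] [489.4 165.9   6. ]
pocket1 0.78 [239. 240.] [551.3 176.3   6. ]
pocket2 0.97 [227. 212.] [619.2 203.5   6. ]
pocket2 0.86 [243. 267.] [489.4 165.9   6. ]
pocket2 0.78 [239. 240.] [551.3 176.3   6. ]
dust_cap 0.8 [378. 246.] [ 531.  -137.9   56. ]
dust_cap 0.65 [437. 240.] [ 543.  -272.2   56. ]
dust_cap 0.54 [433. 269.] [ 478.  -260.4   56. ]
socket_large 0.56 [236. 239.] [555.4 182.8   6. ]
socket_small 0.76 [241. 270.] [482.4 170.    6. ]
{'tim
[... 624 characters left out ...]
]]), 'contact_force': array([-0.64512408,  0.17380044,  0.91188022]), 'moment': array([ 0.01337928,  0.01825722, -0.00432243]), 'grip_force': 0.0, 'width': 91.71774804249091}
{'intrinsics': array([[371.64829954,   0.        , 316.82605463],
       [  0.        , 371.64829954, 239.04020383],
       [  0.        ,   0.        ,   1.        ]]), 'T_tool_cam': array([[ 2.97171379e-04, -9.68412173e-01, -2.49354717e-01,
         7.05050106e+01],
       [ 9.99999623e-01,  4.91263459e-04, -7.16145451e-04,
         1.36025532e+00],
       [ 8.16022834e-04, -2.49354411e-01,  9.68411954e-01,
        -1.47717426e+02],
       [ 0.00000000e+00,  0.00000000e+00,  0.00000000e+00,
         1.00000000e+00]])}
```

```bash
python3 - <<'E'
import cv2
t=cv2.imread("pics/top.png")[190:310,190:470]; cv2.imwrite("pics/topc.png",cv2.resize(t,None,fx=2.85,fy=2.85,interpolation=cv2.INTER_CUBIC))
from h import *
d=np.load("f0.npz"); P=cloud("top",d["dt"])
for n,(u,v) in dict(capA=(439,235),capB=(381,241),capC=(433,269),sl=(231,236),ss=(238,264),pock=(227,212)).items():
    w=P[v-9:v+10,u-9:u+10].reshape(-1,3); print(n,P[v,u].round(),w[:,2].max().round())
E
```

```text
capA [ 555. -281.   39.] 1177.0
capB [ 537. -141.   92.] 1177.0
capC [ 478. -265.   37.] 1177.0
sl [560. 192.  25.] 1177.0
ss [495. 175.  28.] 1177.0
pock [618. 204.   6.] 1177.0
```

View pics/side.png

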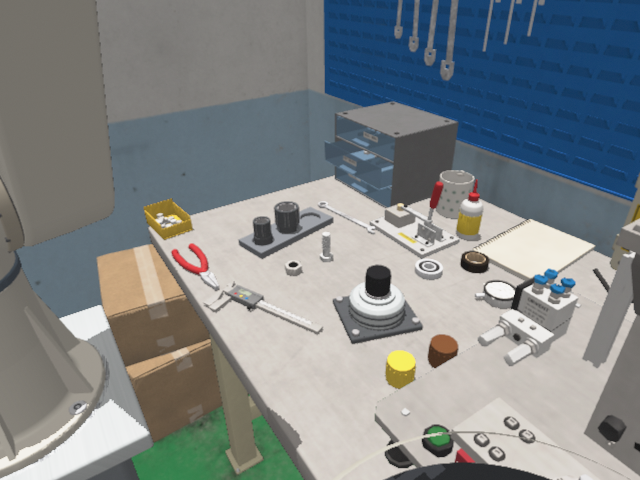

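View pics/topc.png

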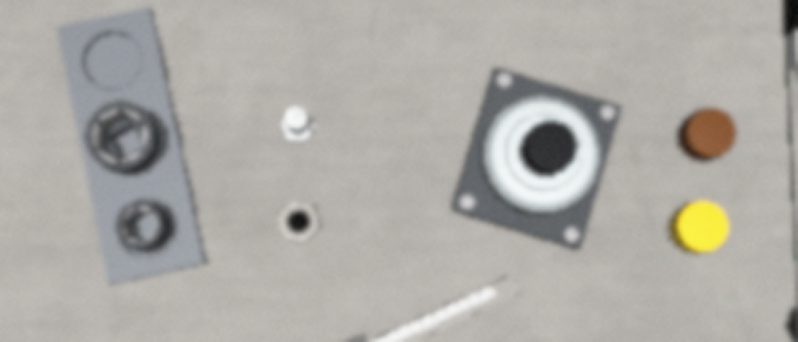

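Cap-like things in the top view: black cap at (381,242) on the drive, brown at (439,237), and yellow at (433,270). I choose the black one at (381,242). The crop confirms it's black and sits on the multiplier. The tray's large socket is in the middle pocket at (231,236), the small one is near at (240,267), and the empty pocket is far at (227,212).

```bash
python3 - <<'E'
from h import *
d=np.load("f0.npz")
def circ(P,c,r,lo,hi):
    w=P.reshape(-1,3); m=(np.hypot(w[:,0]-c[0],w[:,1]-c[1])<r)&(w[:,2]>lo)&(w[:,2]<hi); w=w[m]
    if len(w)<5: return None
    (x,y),R=cv2.minEnclosingCircle(w[:,:2].astype(np.float32)); return len(w),w.mean(0).round(1),(round(x,1),round(y,1),round(R,1)),w[:,2].max().round(1)
for n,k in (("top","dt"),("side","ds")):
    P=cloud(n,d[k]); print(n)
    for nm,c,lo,hi in (("cap",(535,-140),86,98),("SL",(553,183),60,75),("SS",(488,166),54,68),("bolt",(560,95),40,70),("nut",(500,85),8,30)):
        print(nm,circ(P,c,40,lo,hi))
    w=P.reshape(-1,3); m=(w[:,2]>10.5)&(w[:,2]<17)&(abs(w[:,0]-553)<130)&(abs(w[:,1]-183)<80); w=w[m]
    r=cv2.minAreaRect(w[:,:2].astype(np.float32)); print("tray",len(w),r)
E
```

```text
top
cap (266, array([ 536.8, -144.2,   91.6]), (536.9, -144.7, 19.8), np.float64(97.8))
SL (247, array([550.9, 184.3,  66. ]), (551.6, 184.8, 27.3), np.float64(73.5))
SS (122, array([483.8, 170.4,  60.1]), (496.2, 170.5, 30.6), np.float64(65.6))
bolt None
nut (77, array([488.5,  55. ,  14.8]), (488.1, 54.7, 14.8), np.float64(19.7))
tray 1601 ((551.382568359375, 184.6617889404297), (214.00653076171875, 78.4141616821289), 11.894920349121094)
side
cap (355, array([ 534.7, -147. ,   92.3]), (535.8, -144.6, 21.6), np.float64(95.4))
SL (228, array([550.4, 183. ,  65.8]), (552.6, 183.4, 28.9), np.float64(71.0))
SS (154, array([483. , 169.2,  59.5]), (495.8, 171.8, 30.9), np.float64(64.8))
bolt (8, array([561.8,  56.5,  56.3]), (562.9, 56.4, 4.2), np.float64(60.8))
nut (68, array([488.3,  55.5,  16.4]), (488.6, 55.4, 15.0), np.float64(18.2))
tray 1108 ((552.3106689453125, 185.13592529296875), (217.7941131591797, 80.9771957397461), 12.27132511138916)
```

```bash
cat >> h.py <<'E'
def plan(x,y,z,yaw=None):
    "shift/turn units from current pose to TCP x,y,z (world) and tool-x yaw (deg)"
    s=env.state(); R=s["orientation"]; sh=R.T@(np.array([x,y,z])-s["tcp_pos"])/25
    yw=np.degrees(np.arctan2(R[1,0],R[0,0])); tn=0 if yaw is None else -((yaw-yw+180)%360-180)/6
    print("t",round(s["time"],2),"tcp",s["tcp_pos"].round(1),"yaw",round(yw,2),"q",np.round(s["qpos"]),"F",s["contact_force"].round(1),"w",round(s["width"],1),"-> units",sh.round(2),"turn",round(tn,2))
E
python3 - <<'E'
from h import *
plan(536.8,-144.6,190,11.9)
P=cloud("side",np.load("f0.npz")["ds"]).reshape(-1,3)
m=(P[:,0]>200)&(P[:,0]<650)&(P[:,1]>-650)&(P[:,1]<-180)&(P[:,2]>60)&(P[:,2]<600); w=P[m]; print(m.sum(), w[::max(1,m.sum()//15)].round())
E
```

```text
t 0.8 tcp [ 167.2 -602.2  236.6] yaw 15.52 q [-75.  20.  94.   0.  66.  -0.] F [-0.6  0.2  0.9] w 91.7 -> units [ 19.14 -13.68   1.86] turn 0.6
35477 [[ 491. -479.  354.]
 [ 632. -374.  149.]
 [ 542. -491.  235.]
 [ 590. -362.   77.]
 [ 552. -370.   78.]
 [ 596. -424.   78.]
 [ 493. -376.   78.]
 [ 435. -354.   77.]
 [ 478. -398.   77.]
 [ 464. -404.   76.]
 [ 443. -405.   77.]
 [ 439. -452.  119.]
 [ 542. -529.  113.]
 [ 370. -393.   68.]
 [ 396. -444.   94.]
 [ 537. -548.   77.]]
```

```bash
python3 - <<'E'
from h import *
P=np.vstack([cloud(n,np.load("f0.npz")[k]).reshape(-1,3) for n,k in(("side","ds"),("top","dt"))])
print("x from 150 step 50; rows y")
for y in range(-650,250,50):
    r=[]
    for x in range(150,750,50):
        m=(P[:,0]>=x)&(P[:,0]<x+50)&(P[:,1]>=y)&(P[:,1]<y+50)&(P[:,2]<900); r.append(int(np.percentile(P[m,2],99)) if m.sum()>3 else -1)
    print(y,r)
E
```

```text
x from 150 step 50; rows y
-650 [-789, -787, 4, 4, 105, 122, 121, 80, -1, -1, -1, -1]
-600 [442, 442, 4, 3, 100, 132, 119, 168, -1, -1, -1, 344]
-550 [341, -790, 3, 4, 79, 162, 354, 379, 397, 402, 355, 347]
-500 [-790, -788, 2, 4, 108, 121, 356, 404, 386, 354, 355, 347]
-450 [-789, -789, 1, 4, 104, 120, 120, 79, 369, 236, 345, 346]
-400 [-790, -790, 2, 4, 87, 88, 79, 92, 105, 164, 165, 79]
-350 [-791, -787, 2, 3, 78, 79, 78, 94, 104, 164, 165, 79]
-300 [-790, -786, 2, 3, 2, 3, 39, 39, 39, 3, 4, 20]
-250 [-790, -793, 2, 3, 3, 3, 3, 9, 16, 3, 3, 22]
-200 [-694, -789, 2, 3, 3, 3, 44, 94, 92, 3, 3, 4]
-150 [496, 650, 1, 3, 3, 10, 46, 94, 94, 12, 15, 15]
-100 [490, 613, 1, 3, 7, 10, 15, 31, 9, 3, 15, 16]
-50 [507, 565, 2, 3, 14, 9, 3, 3, 3, 4, 3, 15]
0 [525, 315, 1, 12, 15, 3, 18, 4, 60, 3, 4, 15]
50 [469, -788, 3, 13, 12, 3, 17, 4, 60, 3, 4, 15]
100 [351, -788, 2, 16, 3, 3, 16, 16, 14, 3, 3, 13]
150 [-696, -790, 1, 16, 15, 15, 63, 69, 69, 16, 15, 7]
200 [-789, -788, 2, 16, 14, 3, 15, 68, 68, 17, 14, 4]
```

Emit:
carry_out(
  rows=[
    [1.05,-1.12,0,0.1,-1],
    [2.1,-2.24,0,0.2,-1],
    [3.15,-3.36,0,0.3,-1],
    [4.2,-4.48,0,0.4,-1],
    [5.25,-5.6,0,0.5,-1],
    [6.3,-6.7,0,0.6,-1],
    [7.35,-7.8,0,0.6,-1],
    [8.4,-8.95,0,0.6,-1],
  ],
)

```text
time: 1.47
tcp_pos: [310.2, -329.0, 236.8]
orientation: [[0.979, 0.206, 0.001], [0.206, -0.979, -0.001], [0.0, 0.001, -1.0]]
contact_force: [1.2, -0.9, -0.2]
width: 91.5
grip_force: 0.0
```

```bash
python3 -c "
from h import *
plan(536.8,-144.6,190,11.9)"
```

```text
t 1.47 tcp [ 310.2 -329.   236.8] yaw 11.88 q [-47.   5. 114.   0.  62.  31.] F [ 1.2 -0.9 -0.2] w 91.5 -> units [10.39 -5.35  1.87] turn -0.0
```

Emit:
carry_out(
  rows=[
    [1.4,-0.72,0.2,0,-1],
    [2.8,-1.44,0.5,0,-1],
    [4.2,-2.16,0.8,0,-1],
    [5.6,-2.88,1.1,0,-1],
    [7.0,-3.6,1.4,0,-1],
    [8.4,-4.32,1.6,0,-1],
    [9.6,-5.0,1.87,0,-1],
    [10.39,-5.35,1.87,0,-1],
  ],
)

```text
time: 2.13
tcp_pos: [537.9, -143.2, 188.7]
orientation: [[0.978, 0.208, -0.001], [0.208, -0.978, 0.001], [-0.0, -0.001, -1.0]]
contact_force: [-0.7, -0.1, -0.0]
width: 91.9
grip_force: 0.0
```

```bash
cat >> h.py <<'E'
def wrist(name=None):
    "wrist frame + point cloud in world (equidistant fisheye)"
    s=env.state(); im,d=env.grab_frame("wrist"); c=env.camera_info("wrist"); K=c["intrinsics"]; T=np.array(c["T_tool_cam"])
    v,u=np.mgrid[:480,:640]; a=(u-K[0][2])/K[0][0]; b=(v-K[1][2])/K[1][1]; r=np.hypot(a,b)+1e-9; k=np.tan(np.minimum(r,1.5))/r
    P=np.stack([a*k*d,b*k*d,d],-1)@T[:3,:3].T+T[:3,3]; W=P@s["orientation"].T+s["tcp_pos"]
    if name: cv2.imwrite(f"pics/{name}.png",im[...,::-1])
    return im,d,W
def disc(W,c,r,lo,hi):
    w=W.reshape(-1,3); w=w[(np.hypot(w[:,0]-c[0],w[:,1]-c[1])<r)&(w[:,2]>lo)&(w[:,2]<hi)]
    (x,y),R=cv2.minEnclosingCircle(w[:,:2].astype(np.float32)); print(len(w),"mean",w.mean(0).round(1),"circle",round(x,1),round(y,1),round(R,1)); return w
E
python3 - <<'E'
from h import *
im,d,W=wrist("w1"); plan(536.8,-144.6,110)
disc(W,(537,-145),32,86,97)
E
```

```text
t 2.18 tcp [ 540.5 -142.4  189.4] yaw 12.04 q [-15.  17. 104.   0.  58.  63.] F [2.2 1.3 0.6] w 91.8 -> units [-0.17  0.06  3.18] turn 0
2562 mean [ 540.1 -144.7   92.3] circle 539.4 -144.7 20.4
```

View pics/w1.png

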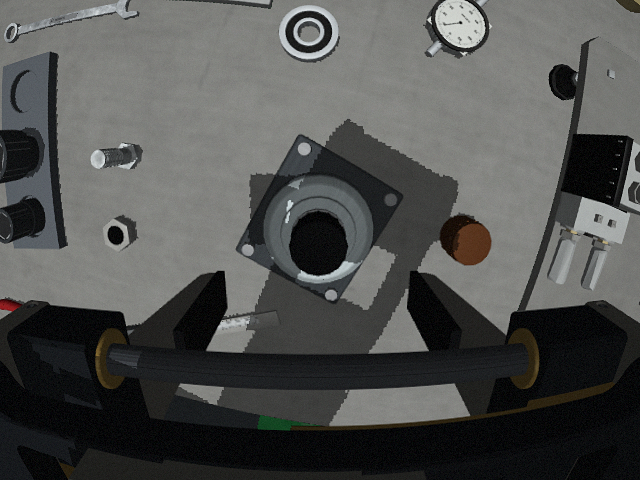

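Emit:
carry_out(
  rows=[
    [0,0,0.4,0,-1],
    [0,0,0.8,0,-1],
    [0,0,1.2,0,-1],
    [0,0,1.6,0,-1],
    [0,0,1.9,0,-1],
    [0,0,2,0,-1],
    [0,0,2,0,-1],
    [0,0,2,0,-1],
  ],
)

```text
time: 2.85
tcp_pos: [536.1, -146.3, 139.9]
orientation: [[0.979, 0.206, -0.0], [0.206, -0.979, 0.0], [-0.0, -0.0, -1.0]]
contact_force: [0.0, 0.5, 0.3]
width: 92.1
grip_force: 0.0
```

```bash
python3 - <<'E'
from h import *
im,d,W=wrist(); plan(537,-144.6,92)
disc(W,(537,-145),32,86,97)
plan(537,-144.6,92)
E
```

```text
t 2.9 tcp [ 536.4 -146.2  140.1] yaw 11.89 q [-15.  21. 107.   0.  52.  63.] F [ 0.7 -0.7  0.5] w 92.0 -> units [ 0.04 -0.06  1.93] turn 0
3816 mean [ 540.4 -144.7   92.3] circle 539.5 -144.9 20.4
t 2.9 tcp [ 536.4 -146.2  140.1] yaw 11.89 q [-15.  21. 107.   0.  52.  63.] F [ 0.7 -0.7  0.5] w 92.0 -> units [ 0.04 -0.06  1.93] turn 0
```

Emit:
carry_out(
  rows=[
    [0.04,-0.04,0.4,0,-1],
    [0.07,-0.04,0.8,0,-1],
    [0.07,-0.04,1.2,0,-1],
    [0.07,-0.04,1.6,0,-1],
    [0.07,-0.04,1.93,0,-1],
    [0.07,-0.04,1.93,0,0],
    [0.07,-0.04,1.93,0,1],
    [0.07,-0.04,1.93,0,1],
  ],
)

```text
time: 3.57
tcp_pos: [537.9, -144.7, 91.6]
orientation: [[0.978, 0.206, -0.0], [0.206, -0.978, 0.0], [-0.0, -0.0, -1.0]]
contact_force: [0.4, -0.9, 1.0]
width: 74.0
grip_force: 0.0
```

Emit:
carry_out(
  rows=[
    [0,0,0,0,1],
    [0,0,0,0,1],
    [0,0,0,0,1],
    [0,0,0,0,1],
    [0,0,-0.3,0,1],
    [0,0,-0.6,0,1],
    [0,0,-0.9,0,1],
    [0,0,-1.2,0,1],
  ],
)

```text
time: 4.23
tcp_pos: [537.9, -144.7, 122.7]
orientation: [[0.978, 0.206, 0.001], [0.206, -0.978, -0.0], [0.001, 0.0, -1.0]]
contact_force: [0.0, 0.5, -0.1]
width: 39.3
grip_force: 30.0
```

Emit:
carry_out(
  rows=[
    [0,0,-0.5,0,1],
    [0,0,-1.0,0,1],
    [0,0,-1.5,0,1],
    [0,0,-2.0,0,1],
    [0,0,-2.4,0,1],
    [0,0,-2.6,0,1],
    [0,0,-2.6,0,1],
    [0,0,-2.6,0,1],
  ],
)

```text
time: 4.9
tcp_pos: [537.7, -144.6, 186.7]
orientation: [[0.978, 0.206, 0.0], [0.206, -0.978, -0.0], [0.0, 0.0, -1.0]]
contact_force: [0.7, 0.6, 0.2]
width: 38.6
grip_force: 30.0
```

```bash
python3 - <<'E'
from h import *
im,d,W=wrist("w2"); plan(620,199.1,130,11.9)
np.savez("w2.npz",d=d,W=W)
disc(W,(537,-145),17,70,90); disc(W,(537,-145),28,50,59)
E
```

```text
t 4.95 tcp [ 537.4 -144.5  186.2] yaw 11.91 q [-15.  17. 105.   0.  58.  63.] F [0.5 0.2 0.2] w 38.5 -> units [  6.07 -12.77   2.25] turn 0.0
339 mean [ 546.1 -144.1   77.5] circle 543.6 -144.9 10.8
2048 mean [ 547.  -142.4   53.7] circle 537.1 -145.0 28.0
```

View pics/w2.png

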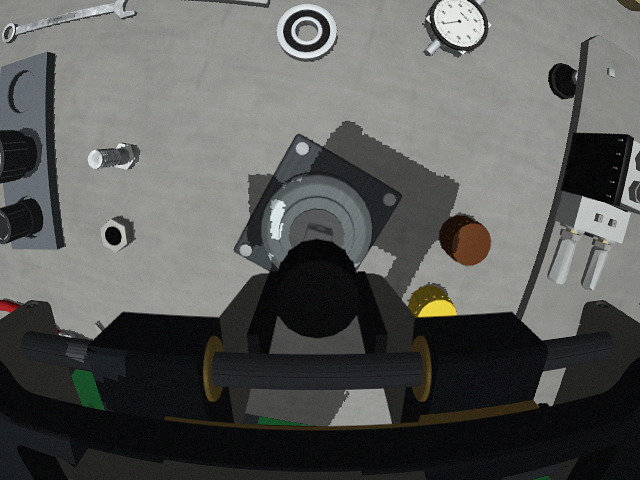

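Emit:
carry_out(
  rows=[
    [0.7,-1.4,0,0,1],
    [1.4,-2.85,0,0,1],
    [2.05,-4.3,0,0,1],
    [2.75,-5.75,0,0,1],
    [3.4,-7.2,0,0,1],
    [4.1,-8.65,0,0,1],
    [4.8,-10.1,0,0,1],
    [5.45,-11.5,0,0,1],
  ],
)

```text
time: 5.62
tcp_pos: [611.4, 166.9, 185.6]
orientation: [[0.978, 0.207, -0.001], [0.207, -0.978, -0.0], [-0.001, 0.0, -1.0]]
contact_force: [0.6, -0.0, -0.7]
width: 38.9
grip_force: 30.0
```

Emit:
carry_out(
  rows=[
    [0.3,-0.6,0,0,1],
    [0.55,-1.1,0.2,0,1],
    [0.6,-1.27,0.6,0,1],
    [0.6,-1.27,1.0,0,1],
    [0.6,-1.27,1.4,0,1],
    [0.6,-1.27,1.8,0,1],
    [0.6,-1.27,2.0,0,1],
    [0.6,-1.27,2.0,0,1],
  ],
)

```text
time: 6.28
tcp_pos: [618.8, 197.5, 134.7]
orientation: [[0.979, 0.205, -0.003], [0.205, -0.979, -0.001], [-0.003, 0.0, -1.0]]
contact_force: [-0.1, -1.0, -0.2]
width: 38.8
grip_force: 30.0
```

```bash
python3 - <<'E'
from h import *
im,d,W=wrist("w3"); env.grab_frame("top")
plan(620,199.1,44,11.9)
disc(W,(551.5,184.5),40,60,75)
for r in env.landmark_of("wrist","pocket2"):
    u,v=np.round(r["location"]).astype(int); print(r["p"],u,v,W[v,u].round(1))
w=W.reshape(-1,3); w=w[(w[:,2]>10)&(w[:,2]<18)&(abs(w[:,0]-553)<130)&(abs(w[:,1]-183)<80)]
print(cv2.minAreaRect(w[:,:2].astype(np.float32)))
w=W.reshape(-1,3); w=w[(w[:,2]>3)&(w[:,2]<9)&(np.hypot(w[:,0]-620,w[:,1]-199)<30)]; print(len(w),cv2.minEnclosingCircle(w[:,:2].astype(np.float32)))
E
```

```text
t 6.38 tcp [619.8 198.3 136.5] yaw 11.87 q [18. 28. 95. -0. 57. 96.] F [-0.  -0.  -0.4] w 39.0 -> units [ 0.01 -0.03  3.7 ] turn -0.01
658 mean [563.8 187.8  66.2] circle 558.3 185.5 26.6
0.69 314 236 [619.6 198.7   4.6]
((553.2843017578125, 184.9317169189453), (214.83055114746094, 78.79566192626953), 11.932235717773438)
1946 ((621.37060546875, 199.5463409423828), 23.76020622253418)
```

View pics/w3.png

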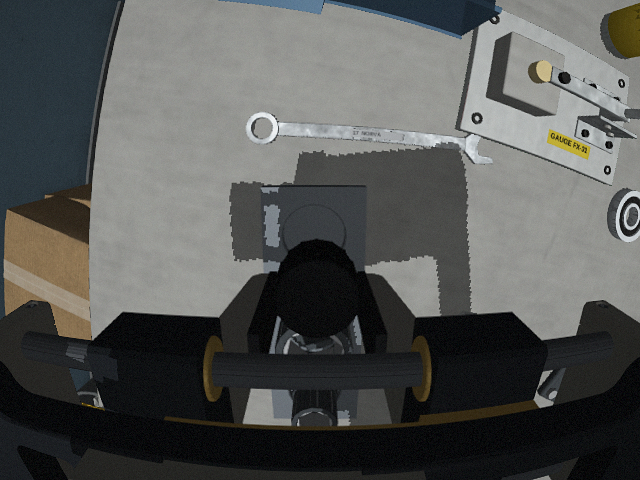

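Emit:
carry_out(
  rows=[
    [0.03,-0.04,0.6,0,1],
    [0.03,-0.04,1.2,0,1],
    [0.03,-0.04,1.8,0,1],
    [0.03,-0.04,2.3,0,1],
    [0.03,-0.04,2.8,0,1],
    [0.03,-0.04,3.1,0,1],
    [0.03,-0.04,3.3,0,1],
    [0.03,-0.04,3.35,0,1],
  ],
)

```text
time: 7.1
tcp_pos: [620.0, 200.0, 52.0]
orientation: [[0.978, 0.206, -0.001], [0.206, -0.978, -0.0], [-0.001, 0.0, -1.0]]
contact_force: [0.4, -0.0, -0.2]
width: 38.9
grip_force: 30.0
```

Emit:
carry_out(
  rows=[
    [0,0,0.07,0,1],
    [0,0,0.14,0,1],
    [0,0,0.21,0,1],
    [0,0,0.28,0,1],
    [0,0,0.33,0,1],
    [0,0,0.37,0,1],
    [0,0,0.4,0,1],
    [0,0,0.4,0,1],
  ],
)

```text
time: 7.77
tcp_pos: [621.9, 200.6, 47.6]
orientation: [[0.978, 0.207, 0.004], [0.207, -0.978, 0.001], [0.004, -0.0, -1.0]]
contact_force: [-10.1, -3.6, 35.8]
width: 38.5
grip_force: 30.0
```

Emit:
carry_out(
  rows=[
    [0,0,-0.2,0,1],
    [0,0,-0.4,0,1],
    [0,0,-0.5,0,1],
    [0,0,-0.6,0,1],
    [0,0,-0.6,0,1],
    [0,0,-0.6,0,1],
    [0,0,-0.6,0,1],
    [0,0,-0.6,0,1],
  ],
)

```text
time: 8.43
tcp_pos: [620.1, 200.0, 57.4]
orientation: [[0.978, 0.206, -0.001], [0.206, -0.978, -0.0], [-0.001, 0.0, -1.0]]
contact_force: [-0.5, 0.3, -1.6]
width: 38.9
grip_force: 30.0
```

```bash
python3 - <<'E'
from h import *
im,d,W=wrist(); t,dt=env.grab_frame("top"); s,ds=env.grab_frame("side")
plan(620.5,199.1,44,11.9)
W2=cloud("side",ds); W3=cloud("top",dt)
np.savez("f1.npz",W=W,W2=W2,W3=W3)
a=cv2.resize(s[180:260,220:350],(780,480),interpolation=cv2.INTER_CUBIC); cv2.imwrite("pics/s3.png",a[...,::-1])
E
```

```text
t 8.58 tcp [620.2 200.1  57.5] yaw 11.92 q [18. 34. 97.  0. 49. 96.] F [-0.2 -0.1 -0.2] w 38.5 -> units [0.   0.04 0.54] turn 0.0
```

View pics/s3.png

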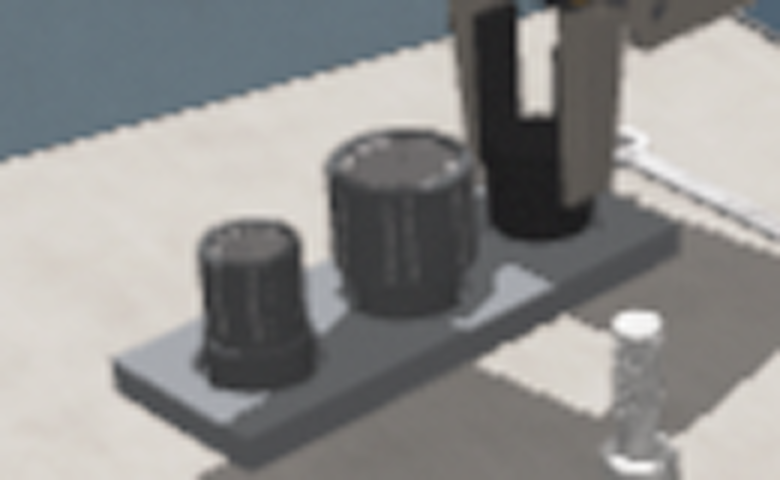

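```bash
python3 - <<'E'
from h import *
from scipy.optimize import least_squares
f=np.load("f1.npz")
yt=np.array([.206,-.978])
for k in ("W","W2","W3"):
    w=f[k].reshape(-1,3); w=w[(np.hypot(w[:,0]-620,w[:,1]-200)<26)&(w[:,2]>16)&(w[:,2]<62)]
    for lo,hi in ((16,34),(34,60)):
        q=w[(w[:,2]>lo)&(w[:,2]<hi)]
        r=least_squares(lambda c:np.hypot(q[:,0]-c[0],q[:,1]-c[1])-20,(620,200),loss="soft_l1") if len(q)>10 else None
        print(k,lo,len(q), None if r is None else (r.x.round(1),np.abs(r.fun).mean().round(2), q[:,:2].min(0).round(),q[:,:2].max(0).round(),q[:,2].max().round(1)))
for k in ("W","W2","W3"):
    w=f[k].reshape(-1,3); q=w[(np.hypot(w[:,0]-551.5,w[:,1]-184.6)<36)&(w[:,2]>30)&(w[:,2]<62)]
    if len(q)>10:
        r=least_squares(lambda c:np.hypot(q[:,0]-c[0],q[:,1]-c[1])-27,(551,184),loss="soft_l1"); print("SL",k,len(q),r.x.round(1),np.abs(r.fun).mean().round(2))
    w=w[(w[:,2]>10)&(w[:,2]<18)&(abs(w[:,0]-553)<130)&(abs(w[:,1]-183)<80)]
    print("tray",k,len(w),cv2.minAreaRect(w[:,:2].astype(np.float32)))
    q=f[k].reshape(-1,3); q=q[(q[:,2]>3)&(q[:,2]<9.5)&(np.hypot(q[:,0]-620,q[:,1]-199)<30)]
    if len(q)>10: print("pocket",k,len(q),q[:,:2].min(0),q[:,:2].max(0),cv2.minEnclosingCircle(q[:,:2].astype(np.float32)))
E
```

```text
W 16 610 (array([621.1, 199. ]), np.float64(0.42), array([625., 181.]), array([642., 220.]), np.float64(33.9))
W 34 6862 (array([620.7, 199.2]), np.float64(5.69), array([602., 178.]), array([642., 226.]), np.float64(60.0))
W2 16 109 (array([620.4, 200.5]), np.float64(1.11), array([599., 177.]), array([644., 211.]), np.float64(33.5))
W2 34 208 (array([621.1, 199.8]), np.float64(3.76), array([600., 175.]), array([632., 223.]), np.float64(59.8))
W3 16 0 None
W3 34 0 None
SL W 1616 [560.  185.7] 4.12
tray W 9400 ((585.5523681640625, 191.729248046875), (148.4562225341797, 78.3390884399414), 11.883927345275879)
pocket W 916 [616.22937616 176.27542718] [643.63594975 222.84609956] ((621.7802124023438, 199.33425903320312), 23.525407791137695)
SL W2 397 [552.1 186. ] 2.34
tray W2 1041 ((553.12109375, 184.8736572265625), (218.27285766601562, 81.55543518066406), 11.280872344970703)
pocket W2 40 [605.56707973 190.56863467] [644.91181751 219.53324796] ((625.2015991210938, 207.00930786132812), 22.384788513183594)
tray W3 93 ((534.70556640625, 147.69290161132812), (165.96922302246094, 12.446897506713867), 11.94097900390625)
```

```bash
python3 - <<'E'
from h import *
f=np.load("f1.npz")
w=f["W"].reshape(-1,3); q=w[(np.hypot(w[:,0]-621,w[:,1]-199)<15)&(w[:,2]>35)&(w[:,2]<90)]
print(np.histogram(q[:,2],bins=np.arange(35,92,2)))
q=w[(np.abs(np.hypot(w[:,0]-621.1,w[:,1]-199)-20)<1.5)&(w[:,0]>630)]; print(np.percentile(q[:,2],[0,1,5,20,50,80,99]),np.histogram(q[:,2],bins=np.arange(0,80,4)))
q=f["W2"].reshape(-1,3); q=q[(np.abs(np.hypot(q[:,0]-620.5,q[:,1]-200)-20)<3)]; print(np.histogram(q[:,2],bins=np.arange(0,80,4)))
E
```

```text
(array([   0,    0,    0,    0,    0,    0,    0,  130, 2858,  143,    0,
          0,    0,    0,    0,    0,    0,    0,    0,    0,    0,    0,
          0,    0,    0,    0,    0,    0]), array([35, 37, 39, 41, 43, 45, 47, 49, 51, 53, 55, 57, 59, 61, 63, 65, 67,
       69, 71, 73, 75, 77, 79, 81, 83, 85, 87, 89, 91]))
[  3.90520405   4.64770793   5.32396718  23.65192506  45.50354191
 139.94357501 165.58821694] (array([  2, 403,   0,   6,  87, 115, 123, 161, 148, 168, 173, 239, 392,
        89,  11,  11,  11,  13,  16]), array([ 0,  4,  8, 12, 16, 20, 24, 28, 32, 36, 40, 44, 48, 52, 56, 60, 64,
       68, 72, 76]))
(array([ 0,  8,  0,  1, 22, 24, 26, 24, 21, 17, 16, 22, 18, 26,  8,  8, 12,
        8, 10]), array([ 0,  4,  8, 12, 16, 20, 24, 28, 32, 36, 40, 44, 48, 52, 56, 60, 64,
       68, 72, 76]))
```

Emit:
carry_out(
  rows=[
    [0,0,0.08,0,1],
    [0,0,0.16,0,1],
    [0,0,0.24,0,1],
    [0,0,0.3,0,1],
    [0,0,0.34,0,1],
    [0,0,0.36,0,1],
    [0,0,0.36,0,1],
    [0,0,0.36,0,1],
  ],
)

```text
time: 9.25
tcp_pos: [620.3, 200.1, 48.8]
orientation: [[0.978, 0.206, -0.0], [0.206, -0.978, 0.0], [-0.0, -0.0, -1.0]]
contact_force: [0.6, -0.8, -1.7]
width: 38.6
grip_force: 30.0
```

Emit:
carry_out(
  rows=[
    [0,0,0.03,0,1],
    [0,0,0.03,0,1],
    [0,0,0.03,0,0.6],
    [0,0,0.03,0,0.2],
    [0,0,0.03,0,-0.2],
    [0,0,0.03,0,-0.6],
    [0,0,0.03,0,-1],
    [0,0,0.03,0,-1],
  ],
)

```text
time: 9.92
tcp_pos: [620.4, 200.2, 48.1]
orientation: [[0.978, 0.206, 0.0], [0.206, -0.978, 0.0], [0.0, -0.0, -1.0]]
contact_force: [0.5, 0.2, 0.6]
width: 63.0
grip_force: 0.0
```

Emit:
carry_out(
  rows=[
    [0,0,-0.2,0,-1],
    [0,0,-0.7,0,-1],
    [0,0,-1.4,0,-1],
    [0,0,-2.2,0,-1],
    [0,0,-3.0,0,-1],
    [0,0,-3.8,0,-1],
    [0,0,-4.2,0,-1],
    [0,0,-4.2,0,-1],
  ],
)

```text
time: 10.58
tcp_pos: [622.0, 200.7, 156.6]
orientation: [[0.978, 0.206, 0.005], [0.206, -0.978, 0.002], [0.005, -0.001, -1.0]]
contact_force: [1.1, 0.7, -0.1]
width: 91.7
grip_force: 0.0
```

```bash
python3 - <<'E'
from h import *
im,d,W=wrist("w4"); plan(551.4,184.7,90,11.9)
disc(W,(621,199),26,35,50); w=disc(W,(553,185),40,60,75)
E
```

```text
t 10.63 tcp [621.1 200.4 154.7] yaw 11.91 q [18. 27. 94.  0. 58. 96.] F [-0.4 -0.1 -0.7] w 92.3 -> units [-2.86  0.04  2.58] turn 0.0
2272 mean [622.9 199.4  42.3] circle 621.9 198.8 20.9
1431 mean [566.2 187.7  66.1] circle 554.1 185.0 27.2
```

View pics/w4.png

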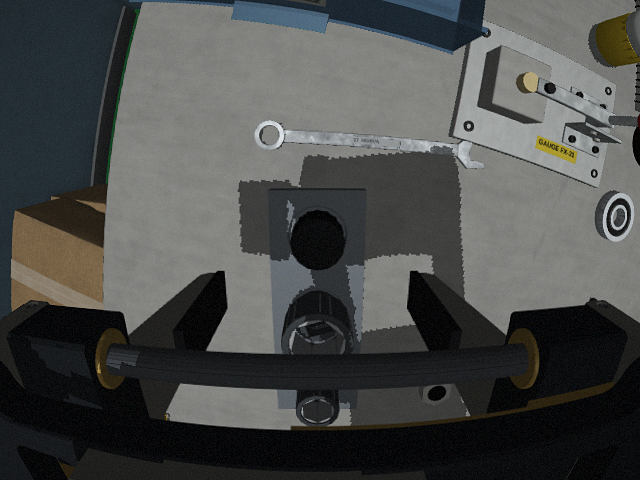

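Emit:
carry_out(
  rows=[
    [-0.5,0,0,0,-1],
    [-1.0,0,0,0,-1],
    [-1.6,0.03,0,0,-1],
    [-2.2,0.05,0,0,-1],
    [-2.6,0.07,0,0,-1],
    [-2.78,0.07,0,0,-1],
    [-2.78,0.07,0,0,-1],
    [-2.78,0.07,0,0,-1],
  ],
)

```text
time: 11.3
tcp_pos: [553.1, 184.2, 153.0]
orientation: [[0.978, 0.206, 0.0], [0.206, -0.978, 0.0], [0.0, -0.0, -1.0]]
contact_force: [-0.4, -0.1, -1.5]
width: 92.0
grip_force: 0.0
```

```bash
python3 - <<'E'
from h import *
im,d,W=wrist(); plan(552.8,184.9,70,11.9)
w=disc(W,(553,185),40,60,75); np.savez("w5.npz",im=im,d=d,W=W)
# orthographic top view of socket interior: scatter xy
u=np.argwhere(np.hypot(W[...,0]-554,W[...,1]-185)<40).mean(0).astype(int); print(u)
c=im[u[0]-50:u[0]+50,u[1]-60:u[1]+60]; c=cv2.resize(c,(720,600),interpolation=cv2.INTER_CUBIC); c=cv2.convertScaleAbs(c,alpha=2.0,beta=20); cv2.imwrite("pics/w5.png",c[...,::-1])
q=W.reshape(-1,3); q=q[np.hypot(q[:,0]-554,q[:,1]-185)<19]; print(np.histogram(q[:,2],bins=np.arange(0,72,4)))
E
```

```text
t 11.35 tcp [553.4 184.2 153. ] yaw 11.92 q [ 18.  22. 103.  -0.  55.  96.] F [ 0.  -0.3  0. ] w 92.0 -> units [-0.02 -0.03  3.32] turn 0.0
2754 mean [554.4 184.9  66.4] circle 553.4 184.8 27.3
[377 315]
(array([  4, 436,  39, 106,   3,  36, 171, 419, 153,  36,  40,  48,  55,
        48,  52,  44, 150]), array([ 0,  4,  8, 12, 16, 20, 24, 28, 32, 36, 40, 44, 48, 52, 56, 60, 64,
       68]))
```

View pics/w5.png

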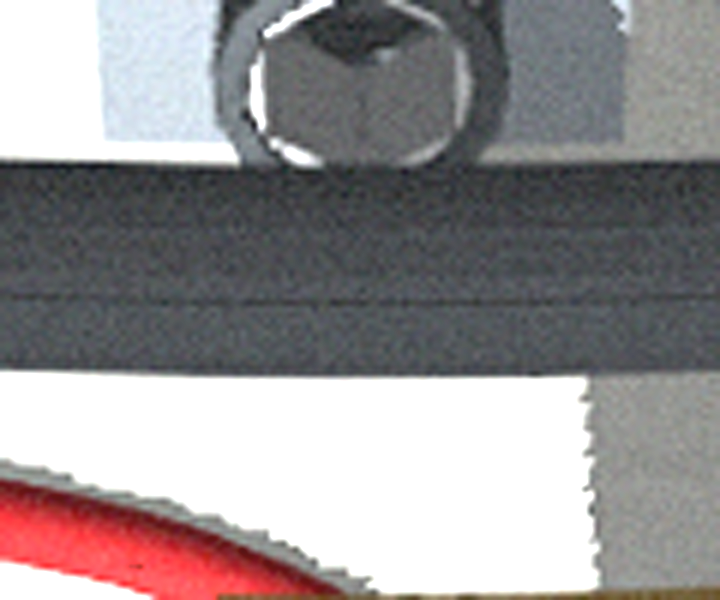

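```bash
python3 - <<'E'
from h import *
from scipy.optimize import minimize
f=np.load("w5.npz"); W=f["W"]; s=env.state(); T=np.array(env.camera_info("wrist")["T_tool_cam"])
C=s["orientation"]@T[:3,3]+s["tcp_pos"]
q=W.reshape(-1,3); q=q[np.hypot(q[:,0]-553.6,q[:,1]-184.9)<24]; q=q[q[:,2]<60]
web=q[(q[:,2]>22)&(q[:,2]<36)]; print("web z",np.histogram(web[:,2],bins=np.arange(22,37,1)))
for zw in (28,30,32):
    X=C+(q-C)*((zw-C[2])/(q[:,2]-C[2]))[:,None]
    ins=q[:,2]<zw-4; out=(abs(q[:,2]-zw)<4)&(np.hypot(X[:,0]-553.6,X[:,1]-184.9)<17)
    best=[]
    for th in range(0,90,2):
        for dx in np.arange(-2,2.1,.5):
            for dy in np.arange(-2,2.1,.5):
                a=np.radians(th); d=X[:,:2]-[553.6+dx,184.9+dy]; m=np.maximum(abs(d@[np.cos(a),np.sin(a)]),abs(d@[-np.sin(a),np.cos(a)]))-10.3
                best.append((np.clip(m[ins],0,5).sum()+np.clip(-m[out],0,5).sum(),th,dx,dy))
    best.sort(); print(zw,ins.sum(),out.sum(),best[:4])
    by={}
    for b in best: by.setdefault(b[1],round(b[0]))
    print({k:by[k] for k in sorted(by)[::3]})
# drive angle from w2
W2=np.load("w2.npz")["W"].reshape(-1,3); p=W2[(np.hypot(W2[:,0]-540,W2[:,1]+145)<18)&(W2[:,2]>60)&(W2[:,2]<84)]; print(len(p),np.histogram(p[:,2],bins=np.arange(60,86,2)))
t=p[p[:,2]>76]; r=cv2.minAreaRect(t[:,:2].astype(np.float32)); print(r, cv2.boxPoints(r))
E
```

```text
web z (array([ 14,  16,  24,  54, 114,  38,  18,  31, 115, 275, 139,  31,  21,
        26]), array([22, 23, 24, 25, 26, 27, 28, 29, 30, 31, 32, 33, 34, 35, 36]))
28 660 451 [(np.float64(203.5610820161511), 30, np.float64(0.5), np.float64(0.0)), (np.float64(204.3556567898755), 30, np.float64(0.5), np.float64(0.5)), (np.float64(204.70515665649188), 30, np.float64(0.0), np.float64(0.0)), (np.float64(204.88107292675056), 28, np.float64(0.5), np.float64(0.0))]
{0: 342, 6: 313, 12: 276, 18: 237, 24: 215, 30: 204, 36: 220, 42: 254, 48: 293, 54: 327, 60: 359, 66: 383, 72: 392, 78: 384, 84: 367}
30 738 570 [(np.float64(430.05615484491625), 30, np.float64(0.0), np.float64(0.0)), (np.float64(430.7852137218131), 28, np.float64(0.0), np.float64(0.0)), (np.float64(434.73609123664), 32, np.float64(0.0), np.float64(0.0)), (np.float64(434.9572476464682), 26, np.float64(0.0), np.float64(0.0))]
{0: 594, 6: 561, 12: 524, 18: 479, 24: 443, 30: 430, 36: 455, 42: 494, 48: 532, 54: 565, 60: 592, 66: 612, 72: 618, 78: 620, 84: 611}
32 890 517 [(np.float64(1008.7853565179623), 30, np.float64(0.0), np.float64(0.0)), (np.float64(1008.9022864180729), 28, np.float64(0.0), np.float64(0.0)), (np.float64(1013.0944292510027), 28, np.float64(-0.5), np.float64(0.0)), (np.float64(1013.3562184492816), 28, np.float64(0.0), np.float64(-0.5))]
{0: 1136, 6: 1123, 12: 1103, 18: 1070, 24: 1025, 30: 1009, 36: 1038, 42: 1078, 48: 1098, 54: 1106, 60: 1111, 66: 1120, 72: 1129, 78: 1139, 84: 1142}
404 (array([  8,   9,  11,  11,  26,  37,  21,  20,  49, 172,  40,   0]), array([60, 62, 64, 66, 68, 70, 72, 74, 76, 78, 80, 82, 84]))
((546.03125, -144.36390686035156), (10.361658096313477, 20.86194610595703), 13.676162719726562) [[ 538.53107 -135.45361]
 [ 543.46356 -155.72406]
 [ 553.53143 -153.2742 ]
 [ 548.59894 -133.00375]]
```

Emit:
carry_out(
  rows=[
    [0,-0.03,0.6,0,-1],
    [0,-0.03,1.2,0,-1],
    [0,-0.03,1.9,0,-1],
    [0,-0.03,2.6,0,-1],
    [0,-0.03,3.2,0,-1],
    [0,-0.03,3.7,0,-1],
    [0,-0.03,3.96,0,-1],
    [0,-0.03,3.96,0,-1],
  ],
)

```text
time: 12.02
tcp_pos: [552.1, 184.6, 52.6]
orientation: [[0.978, 0.206, -0.002], [0.206, -0.978, -0.001], [-0.002, 0.0, -1.0]]
contact_force: [0.4, -0.3, 0.1]
width: 92.0
grip_force: 0.0
```

Emit:
carry_out(
  rows=[
    [0,0,0,0,0.5],
    [0,0,0,0,1],
    [0,0,0,0,1],
    [0,0,0,0,1],
    [0,0,0,0,1],
    [0,0,0,0,1],
    [0,0,0,0,1],
    [0,0,0,0,1],
  ],
)

```text
time: 12.68
tcp_pos: [552.7, 184.9, 54.5]
orientation: [[0.978, 0.206, 0.0], [0.206, -0.978, 0.0], [0.0, -0.0, -1.0]]
contact_force: [-1.1, 0.0, 4.4]
width: 52.1
grip_force: 30.0
```

Emit:
carry_out(
  rows=[
    [0,0,-0.05,0,1],
    [0,0,-0.15,0,1],
    [0,0,-0.3,0,1],
    [0,0,-0.6,0,1],
    [0,0,-1.0,0,1],
    [0,0,-1.5,0,1],
    [0,0,-2.0,0,1],
    [0,0,-2.5,0,1],
  ],
)

```text
time: 13.35
tcp_pos: [552.8, 184.9, 118.4]
orientation: [[0.978, 0.206, 0.001], [0.206, -0.978, 0.0], [0.001, -0.0, -1.0]]
contact_force: [-0.0, 0.4, -3.2]
width: 52.5
grip_force: 30.0
```

```bash
python3 - <<'E'
from h import *
# target: 60 mm short of the drive along tool x, high
D=np.array([553.4-14.65,185-329.6]); print(D)
plan(D[0]-60*.978,D[1]-60*.206,200,11.9)
E
```

```text
[ 538.75 -144.6 ]
t 13.35 tcp [552.8 184.9 118.4] yaw 11.91 q [ 18.  24. 104.   0.  51.  96.] F [-0.   0.4 -3.2] w 52.5 -> units [-5.67 12.78 -3.27] turn 0.0
```

Emit:
carry_out(
  rows=[
    [0,0.4,-0.8,0,1],
    [-0.5,1.6,-1.6,0,1],
    [-1.2,3.0,-2.3,0,1],
    [-1.9,4.45,-2.6,0,1],
    [-2.6,5.9,-2.6,0,1],
    [-3.3,7.35,-2.6,0,1],
    [-3.95,8.8,-2.6,0,1],
    [-4.6,10.25,-2.6,0,1],
  ],
)

```text
time: 14.02
tcp_pos: [492.4, -91.4, 183.1]
orientation: [[0.978, 0.207, 0.002], [0.207, -0.978, -0.0], [0.002, 0.001, -1.0]]
contact_force: [1.0, -1.0, -3.2]
width: 52.4
grip_force: 30.0
```

Emit:
carry_out(
  rows=[
    [-0.5,1.2,0,0,1],
    [-0.9,2.1,0,0,1],
    [-1.05,2.5,0,0,1],
    [-1.05,2.53,0,0,1],
    [-1.05,2.53,0,0,1],
    [-1.05,2.53,0,0,1],
    [-1.05,2.53,0,0,1],
    [-1.05,2.53,0,0,1],
  ],
)

```text
time: 14.68
tcp_pos: [480.5, -155.9, 181.6]
orientation: [[0.978, 0.208, -0.0], [0.208, -0.978, 0.0], [0.0, -0.0, -1.0]]
contact_force: [0.2, -0.5, -4.4]
width: 52.8
grip_force: 30.0
```

```bash
python3 - <<'E'
from h import *
im,d,W=wrist(); plan(538.05,-144.7,180,11.9); np.savez("w6.npz",im=im,W=W)
w=W.reshape(-1,3); p=w[(np.hypot(w[:,0]-540,w[:,1]+145)<20)&(w[:,2]>62)&(w[:,2]<90)]; print(np.histogram(p[:,2],bins=np.arange(62,92,2)))
t=p[p[:,2]>77.5]; print(len(t),cv2.minAreaRect(t[:,:2].astype(np.float32)))
u=np.argwhere((np.hypot(W[...,0]-540,W[...,1]+145)<20)&(W[...,2]>77)&(W[...,2]<90)).mean(0).astype(int); print(u)
v0=max(0,u[0]-37)
c=cv2.resize(im[v0:v0+75,u[1]-50:u[1]+50],(800,600),interpolation=cv2.INTER_CUBIC); cv2.imwrite("pics/w6.png",c[...,::-1])
E
```

```text
t 14.73 tcp [ 480.5 -156.   181.6] yaw 12.0 q [-18.  13. 111.   0.  56.  60.] F [ 0.2 -0.6 -3.4] w 52.3 -> units [2.34 0.04 0.06] turn 0.02
(array([  3,   0,   3,  18,  26,   4,  10,  64, 501, 188,   0,   0,   0,
         0]), array([62, 64, 66, 68, 70, 72, 74, 76, 78, 80, 82, 84, 86, 88, 90]))
711 ((539.1897583007812, -144.8174591064453), (18.86461067199707, 18.516782760620117), 82.93958282470703)
[161 317]
```

View pics/w6.png

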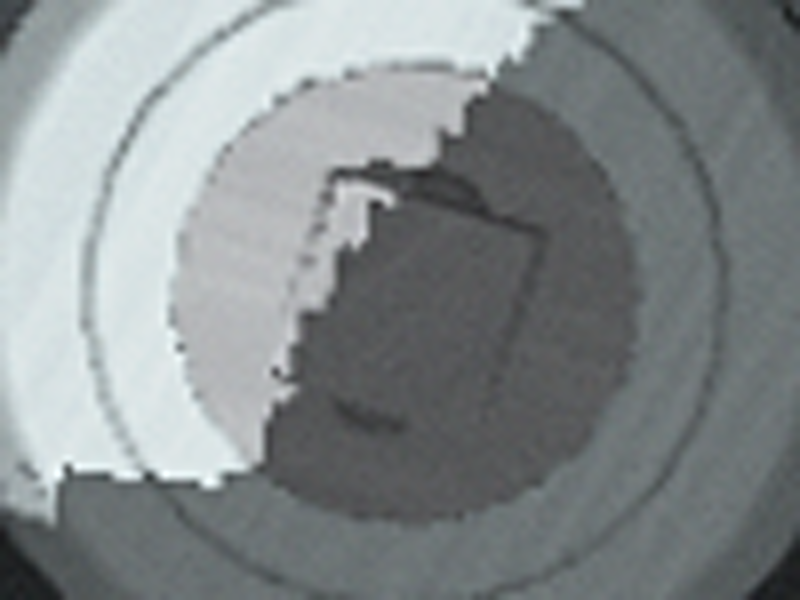

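Emit:
carry_out(
  rows=[
    [0.5,0.0,0,0.7,1],
    [1.0,0.02,0,1.5,1],
    [1.5,0.04,0.1,2.3,1],
    [2.0,0.04,0.3,3.1,1],
    [2.25,0.04,0.6,3.9,1],
    [2.31,0.04,1.0,4.7,1],
    [2.31,0.04,1.4,5.4,1],
    [2.31,0.04,1.6,5.9,1],
  ],
)

```text
time: 15.4
tcp_pos: [536.7, -145.1, 140.3]
orientation: [[0.916, -0.401, -0.002], [-0.401, -0.916, 0.0], [-0.002, 0.0, -1.0]]
contact_force: [-1.5, 0.4, -3.6]
width: 52.9
grip_force: 30.0
```

Emit:
carry_out(
  rows=[
    [0,0,0.1,0,1],
    [0,0,0.2,0,1],
    [0,0,0.3,0,1],
    [0,0,0.35,0,1],
    [0,0,0.35,0,1],
    [0,0,0.35,0,1],
    [0,0,0.35,0,1],
    [0,0,0.35,0,1],
  ],
)

```text
time: 16.07
tcp_pos: [537.2, -146.1, 133.1]
orientation: [[0.917, -0.398, 0.0], [-0.398, -0.917, -0.0], [0.0, -0.0, -1.0]]
contact_force: [-0.4, -0.1, -4.1]
width: 52.2
grip_force: 30.0
```

```bash
python3 - <<'E'
from h import *
plan(538.0,-144.7,128.5,-23.6)
s,ds=env.grab_frame("side"); u=proj("side",(538,-145,75)).astype(int); print(u)
c=cv2.resize(s[u[1]-48:u[1]+48,u[0]-64:u[0]+64],(800,600),interpolation=cv2.INTER_CUBIC); cv2.imwrite("pics/s7.png",c[...,::-1])
W=cloud("side",ds).reshape(-1,3); q=W[(np.hypot(W[:,0]-538,W[:,1]+145)<30)&(W[:,2]>60)]
from scipy.optimize import least_squares
for lo,hi,R in ((86,100,20),(108,122,27)):
    p=q[(q[:,2]>lo)&(q[:,2]<hi)]; r=least_squares(lambda c:np.hypot(p[:,0]-c[0],p[:,1]-c[1])-R,(538,-145),loss="soft_l1"); print(len(p),r.x.round(1),np.abs(r.fun).mean().round(2))
E
```

```text
t 16.07 tcp [ 537.2 -146.1  133.1] yaw -23.48 q [-15.  21. 107.   0.  52.  98.] F [-0.4 -0.1 -4.1] w 52.2 -> units [ 0.01 -0.07  0.18] turn 0.02
[378 280]
164 [ 537.1 -145.3] 0.61
138 [ 537.1 -145.3] 0.58
```

View pics/s7.png

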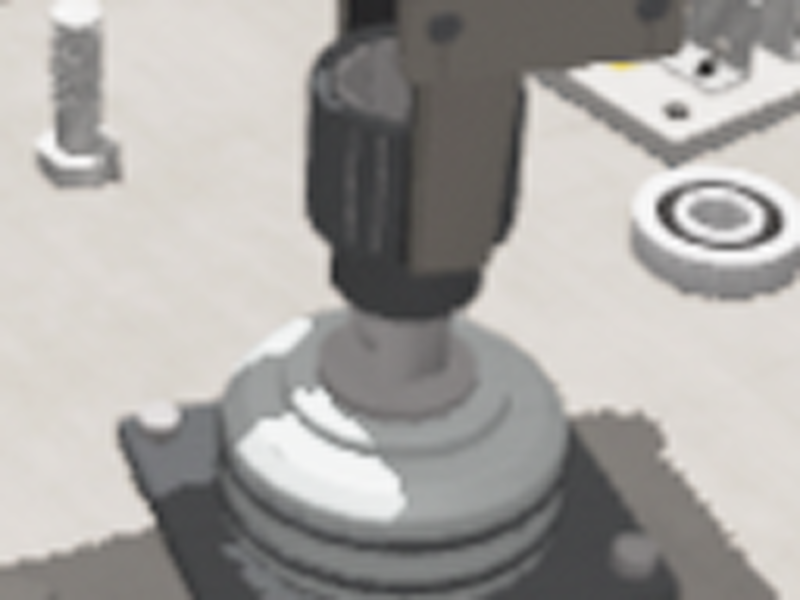

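Emit:
carry_out(
  rows=[
    [0.01,-0.07,0.05,0,1],
    [0.01,-0.07,0.1,0,1],
    [0.01,-0.07,0.16,0.3,1],
    [0.01,-0.07,0.2,0.6,1],
    [0.01,-0.07,0.24,0.2,1],
    [0.01,-0.07,0.26,-0.3,1],
    [0.01,-0.07,0.28,-0.6,1],
    [0.01,-0.07,0.28,0,1],
  ],
)

```text
time: 16.78
tcp_pos: [537.8, -144.4, 125.6]
orientation: [[0.918, -0.396, -0.0], [-0.396, -0.918, 0.0], [-0.0, 0.0, -1.0]]
contact_force: [0.2, 1.0, -4.0]
width: 52.5
grip_force: 30.0
```

```bash
python3 -c "
from h import *
plan(538.0,-144.7,104.5,-23.6); print(env.state()['moment'])"
```

```text
t 16.78 tcp [ 537.8 -144.4  125.6] yaw -23.31 q [-15.  22. 107.   0.  51.  98.] F [ 0.2  1.  -4. ] w 52.5 -> units [0.01 0.01 0.84] turn 0.05
[ 0.04208126  0.01234345 -0.05220352]
```

Emit:
carry_out(
  rows=[
    [0,0,0.03,0.2,1],
    [0,0,0.06,0.4,1],
    [0,0,0.09,0.2,1],
    [0,0,0.11,-0.2,1],
    [0,0,0.13,-0.4,1],
    [0,0,0.15,-0.2,1],
    [0,0,0.16,0,1],
    [0,0,0.16,0,1],
  ],
)

```text
time: 17.45
tcp_pos: [537.9, -144.6, 121.7]
orientation: [[0.916, -0.401, -0.0], [-0.401, -0.916, -0.0], [-0.0, 0.0, -1.0]]
contact_force: [0.3, -0.6, -4.2]
width: 52.4
grip_force: 30.0
```

```bash
python3 -c "
from h import *
plan(538.0,-144.7,104.5,-23.6); print(env.state()['moment'])"
```

```text
t 17.45 tcp [ 537.9 -144.6  121.7] yaw -23.63 q [-15.  22. 108.  -0.  50.  98.] F [ 0.3 -0.6 -4.2] w 52.4 -> units [0.01 0.   0.69] turn -0.0
[0.04803692 0.03564429 0.00812817]
```

Emit:
carry_out(
  rows=[
    [0,0,0.03,0.2,1],
    [0,0,0.06,0.3,1],
    [0,0,0.09,0.1,1],
    [0,0,0.12,-0.2,1],
    [0,0,0.14,-0.3,1],
    [0,0,0.16,-0.1,1],
    [0,0,0.16,0,1],
    [0,0,0.16,0,1],
  ],
)

```text
time: 18.12
tcp_pos: [538.1, -144.6, 117.9]
orientation: [[0.917, -0.4, 0.0], [-0.4, -0.917, -0.0], [0.0, 0.0, -1.0]]
contact_force: [-0.0, -0.3, 0.0]
width: 52.2
grip_force: 30.0
```

```bash
python3 -c "
from h import *
plan(538.0,-144.7,104.5,-23.6); print(env.state()['moment'])"
```

```text
t 18.12 tcp [ 538.1 -144.6  117.9] yaw -23.57 q [-15.  22. 108.  -0.  50.  98.] F [-0.  -0.3  0. ] w 52.2 -> units [-0.    0.    0.54] turn 0.0
[-0.02825115  0.01887342  0.02275186]
```

Emit:
carry_out(
  rows=[
    [0,0,0.03,0,1],
    [0,0,0.06,0,1],
    [0,0,0.09,0.1,1],
    [0,0,0.12,0,1],
    [0,0,0.15,-0.1,1],
    [0,0,0.18,0,1],
    [0,0,0.2,0,1],
    [0,0,0.2,0,1],
  ],
)

```text
time: 18.78
tcp_pos: [537.7, -144.5, 112.5]
orientation: [[0.917, -0.399, -0.001], [-0.399, -0.917, 0.0], [-0.001, 0.0, -1.0]]
contact_force: [1.0, 0.5, -4.9]
width: 52.6
grip_force: 30.0
```

```bash
python3 -c "
from h import *
plan(538.0,-144.7,104.5,-23.6); print(env.state()['moment'])"
```

```text
t 18.78 tcp [ 537.7 -144.5  112.5] yaw -23.49 q [-15.  23. 108.  -0.  49.  98.] F [ 1.   0.5 -4.9] w 52.6 -> units [0.02 0.   0.32] turn 0.02
[-0.03783226 -0.11779847 -0.04977703]
```

Emit:
carry_out(
  rows=[
    [0,0,0.04,0,1],
    [0,0,0.08,0,1],
    [0,0,0.12,0,1],
    [0,0,0.16,0,1],
    [0,0,0.2,0,1],
    [0,0,0.24,0,1],
    [0,0,0.28,0,1],
    [0,0,0.28,0,1],
  ],
)

```text
time: 19.45
tcp_pos: [537.7, -144.5, 105.5]
orientation: [[0.917, -0.399, -0.0], [-0.399, -0.917, 0.0], [-0.0, 0.0, -1.0]]
contact_force: [0.4, -0.4, -4.6]
width: 51.9
grip_force: 30.0
```

```bash
python3 -c "
from h import *
plan(538.0,-144.7,104.5,-23.6); print(env.state()['moment'])"
```

```text
t 19.45 tcp [ 537.7 -144.5  105.5] yaw -23.49 q [-15.  23. 108.   0.  48.  98.] F [ 0.4 -0.4 -4.6] w 51.9 -> units [0.01 0.   0.04] turn 0.02
[ 0.0207973  -0.12919487 -0.00482153]
```

Nearly home; gentle press to the shoulder.

Emit:
carry_out(
  rows=[
    [0,0,0.02,0,1],
    [0,0,0.04,0,1],
    [0,0,0.06,0,1],
    [0,0,0.08,0,1],
    [0,0,0.1,0,1],
    [0,0,0.12,0,1],
    [0,0,0.13,0,1],
    [0,0,0.13,0,1],
  ],
)

```text
time: 20.12
tcp_pos: [538.0, -144.6, 104.4]
orientation: [[0.917, -0.398, 0.0], [-0.398, -0.917, -0.0], [0.0, 0.0, -1.0]]
contact_force: [-6.6, 1.4, 17.2]
width: 52.6
grip_force: 30.0
```

```bash
python3 -c "
from h import *
plan(538.0,-144.7,104.5,-23.6); print(env.state()['moment'])"
```

```text
t 20.12 tcp [ 538.  -144.6  104.4] yaw -23.48 q [-15.  24. 108.  -0.  48.  98.] F [-6.6  1.4 17.2] w 52.6 -> units [ 0.  0. -0.] turn 0.02
[ 0.39116859  1.34107271 -0.01001116]
```

Emit:
carry_out(
  rows=[
    [0,0,-0.05,0,1],
    [0,0,-0.09,0,1],
    [0,0,-0.09,0,0.7],
    [0,0,-0.09,0,0.4],
    [0,0,-0.09,0,0],
    [0,0,-0.09,0,-0.5],
    [0,0,-0.09,0,-1],
    [0,0,-0.09,0,-1],
  ],
)

```text
time: 20.78
tcp_pos: [538.3, -144.6, 105.1]
orientation: [[0.917, -0.399, 0.001], [-0.399, -0.917, -0.0], [0.001, -0.0, -1.0]]
contact_force: [0.3, 0.3, 0.1]
width: 70.1
grip_force: 0.0
```

Emit:
carry_out(
  rows=[
    [0,0,0,0,-1],
    [0,0,0,0,-1],
    [0,0,-0.3,0,-1],
    [0,0,-0.8,0,-1],
    [0,0,-1.5,0,-1],
    [0,0,-2.3,0,-1],
    [0,0,-3.1,0,-1],
    [0,0,-3.6,0,-1],
  ],
)

```text
time: 21.45
tcp_pos: [538.7, -144.7, 197.4]
orientation: [[0.917, -0.398, 0.002], [-0.398, -0.917, -0.001], [0.002, -0.0, -1.0]]
contact_force: [-0.1, 0.5, 1.7]
width: 91.7
grip_force: 0.0
```

Emit:
carry_out(
  rows=[
    [-0.5,0,-0.3,0,-1],
    [-1.2,0,-0.3,0,-1],
    [-2,0,-0.3,0,-1],
    [-2.6,0,-0.3,0,-1],
    [-3,0,-0.3,0,-1],
    [-3,0,-0.3,0,-1],
    [-3,0,-0.3,0,-1],
    [-3,0,-0.3,0,-1],
  ],
)

```text
time: 22.12
tcp_pos: [470.2, -115.0, 202.8]
orientation: [[0.917, -0.399, 0.001], [-0.399, -0.917, -0.0], [0.001, -0.0, -1.0]]
contact_force: [-0.0, -0.1, -0.5]
width: 91.5
grip_force: 0.0
```

```bash
python3 - <<'E'
from h import *
im,d,W=wrist(); t,dt=env.grab_frame("top"); s,ds=env.grab_frame("side"); plan(538,-145,200)
disc(W,(538,-145),35,108,130); P=cloud("top",dt); disc(P,(538,-145),35,108,130); disc(P,(621,199),30,35,50); disc(P,(483,170),30,54,70); disc(cloud("side",ds),(538,-145),35,112,125)
cv2.imwrite("pics/end.png",np.ascontiguousarray(s[160:380,120:460,::-1]))
E
```

```text
t 22.27 tcp [ 469.8 -114.9  202.3] yaw -23.49 q [-14.  10. 112.  -0.  58. 100.] F [0.2 0.3 0.1] w 91.6 -> units [2.98 0.02 0.09] turn 0
3008 mean [ 538.9 -145.7  116.6] circle 538.8 -145.3 27.3
0 mean [nan nan nan] circle 0.0 0.0 0.0
241 mean [619.  198.3  41.8] circle 619.0 198.3 19.9
122 mean [483.  170.3  60. ] circle 482.7 170.2 18.2
405 mean [ 535.7 -146.4  116.5] circle 536.6 -144.5 27.6h.py:29: RuntimeWarning: Mean of empty slice.
  (x,y),R=cv2.minEnclosingCircle(w[:,:2].astype(np.float32)); print(len(w),"mean",w.mean(0).round(1),"circle",round(x,1),round(y,1),round(R,1)); return w
  ret = um.true_divide(
```

View pics/end.png

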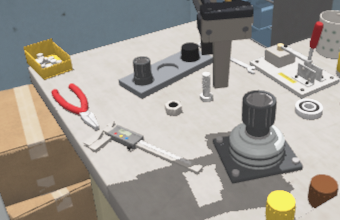

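The socket stands upright on the drive. Its top reads 116.6 mm, or about 118 mm after the bias seen at the tray, so it's fully home. The cap is in the far pocket, and the small socket, nut and bolt haven't moved.

```bash
python3 -c "
from station import env
print(env.hand_in())"
```

```text
the job is handed in; nothing more can be done
None
```

The job is handed in at about 22 s: the dust cap stands in the tray's empty pocket and the large socket sits home on the drive's shoulder, released. The highest force I read was about 37 N, when the cap first touched the pocket floor, and about 18 N when seating the socket. The ball click shows only in the force, which rose and then dropped, because I did not read the ball joints.

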